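# Space the middle tile of a tile-topped serving board and hold it while it takes

## Task

The middle tile of this serving board has slipped towards one of the set end tiles, so one joint is now too tight and the other too wide. Take the wooden spacer from its rack and, without shifting the tile first, stand it on edge in the joint that has room for it, down on the wooden base; then slide the tile up tight against the spacer, square and in line with the row, and finish while still holding it there with a steady push (firm, not brutal). Leave the crockery around it alone.

Things in the scene. Friction and masses are not known exactly. Their poses are not given: they have to be found in the camera images.
- board: Wooden serving board fixed to the bench, base 130 (x) x 246 (y) x 18 mm; origin at its underside's centre, on the bench. A row of three tiles runs along y: the end two (60 x 60 x 12 mm, centres at x 0, y -68 and +68 mm) are glued. Past them, end rails as high as the tiles (to |y| 123 mm), then steel bar handles (to |y| 152 mm, 14 mm high).
- bed (a point): Centre of the middle tile's place on the top face of the wooden base, 18 mm above the bench; axes as the board's. The place runs from y -38 to +38 mm between the inner edges of the set tiles; in front and behind (x) the base is bare for 35 mm beside the row. Rightly spaced, the tile is centred here with an 8 mm joint on either side.
- tile: Loose middle tile, unglazed terracotta like its neighbours, 60 x 60 x 12 mm, about 90 g; origin at the centre of its underside, lying on the base; axes nearly the board's. Starts 5 to 6 mm off the middle towards one end or the other (y), so one joint is 2 to 3 mm, the other 13 to 14 mm wide, and up to 6 mm out of line in x.
- spacer: Plain wooden strip, 56 long (x) x 8 thick (y) x 34 mm tall (z), about 16 g; origin at the centre of its lower long edge. It stands on edge in the middle slot of the rack, its top 40 mm above the bench; standing in a joint its top is 52 mm above the bench, 22 mm above the tiles.
- rack: Dark slotted wooden block, 70 (x) x 90 (y) x 20 mm tall, fixed on the bench; origin at the centre of its underside. Three 10 mm wide slots along x at y -27.5, 0 and 27.5 mm, open on top and at both ends, floor 6 mm above the bench; only the middle one is in use.
- tower: bystander: white ceramic cone, 68 mm across the foot, 115 mm tall; origin at the centre of its underside
- mug: bystander: white ceramic mug, 76 mm across, 85 mm tall; origin at the centre of its underside
- bowl: bystander: small dark bowl, 90 mm across, 40 mm tall; origin at the centre of its underside
Mind the look-alikes: they are no part of the job. Of the things like the tile, leave any that is pink; of the rest the larger one is meant.

How it is judged (in metres and radians):
On the way:
1. the spacer stands on the base in the roomy joint, the tile not yet shifted (less than 4.5 mm) (z of spacer in the frame of bed between -0.002 and 0.003 m and x of spacer in the frame of bed between -0.02 and 0.02 m and (y of spacer in the frame of bed between 0.026 and 0.036 m or y of spacer in the frame of bed between -0.036 and -0.026 m) and angle between spacer's own z axis and vertical below 0.35 rad and distance of tile from where it was at the start of the episode below 0.0045 m), for 0.2 s.
At the end, for the whole second after the job is handed in: Spacer upright on the base (2 mm, 7 deg), within 20 mm of the joint's middle, squeezed over 2 N between tile and set tile; tile flat on the base, both joints 8 mm (within 2), in line within 4 mm, square within 3.4 deg, at rest, still pushed by the fingers (z of spacer in the frame of bed between -0.002 and 0.002 m and x of spacer in the frame of bed between -0.02 and 0.02 m and (y of spacer in the frame of bed between 0.032 and 0.036 m or y of spacer in the frame of bed between -0.036 and -0.032 m) and angle between spacer's own z axis and vertical below 0.12 rad and angle between the y axis of spacer and the y axis of board, either way round below 0.07 rad and x of tile in the frame of bed between -0.004 and 0.004 m and y of tile in the frame of bed between -0.002 and 0.002 m and z of tile in the frame of bed between -0.002 and 0.002 m and angle between tile's own z axis and vertical below 0.05 rad and angle between the y axis of tile and the y axis of board, either way round below 0.06 rad and contact force between tile and spacer above 2 N and contact force between spacer and board above 2 N and contact force between the fingers and tile above 1 N and linear speed of tile below 0.01 m/s); the arm keeps its last pose, push and grip.
It fails at once if the tile is pressed on the spacer with more than 60 N (contact force between tile and spacer above 60 N).
It fails at once if a bystander is moved more than 20 mm or tipped (distance of any of tower, mug, bowl from where it was at the start of the episode above 0.02 m or angle between any of tower, mug, bowl's own z axis and vertical above 0.3 rad).
It also fails if it takes over 58 s, if anything falls off the work surface, if the arm or the gripper's body presses on something with over 40 N, if the wrist force passes 120 N, or if a joint passes its speed limit or range.

## Robot

A 6-joint arm with a two-finger parallel gripper is mounted at the origin on the work surface. World frame = base frame: x ahead of the robot, y to its left, z up, the work surface at z = 0. Lengths are in mm, angles in rad, forces in N, time in s.
With the tool pointing down it reaches from about 300 to 775 mm from the base axis. Payload 14.6 kg.
Tool frame: the origin (TCP) lies between the finger pads; the fingertips stand 25 mm ahead of it and the grasp point (between the pads) lies 6 mm ahead of it; y points along the fingers, x is the direction in which the jaws open and shut, and the axes are right-handed (so a half turn about y gives the same grasp; the last joint's range is limited). The gripper opens to 94 mm and grips with 3 to 60 N. Pads are 16 mm wide; open, the fingers measure 119 mm over their backs; the gripper's body (75 mm by 177 mm) begins 78 mm behind the grasp point.
Start: joints at [-1.357, 0.3, 1.521, -0, 1.321, -0.067], TCP at [152.412, -528.451, 230.446] pointing down, gripper open.
Joint ranges: [-3.03, 3.03], [-0.79, 2.21], [0.23, 2.52], [-1.04, 4.18], [0, 3.07], [-2.55, 2.55]. Speed limits (rad/s): [2.22, 2.22, 2.57, 3.14, 3.14, 3.14].

## Interface

Orientations are given as [roll, pitch, yaw] about the fixed x, y, z axes, in that order (R = Rz(yaw) Ry(pitch) Rx(roll)).
In Python, from cell import manip gives the robot as it stands.
- The arm moves only by the tool play_rows, never from a script. Its argument "moves" is a list of rows, each an object of numbers: "dx", "dy", "dz": the shift along the tool's x, y, z in m; "ax", "ay", "az": the turn, a rotation vector about the tool's x, y, z in rad; "jaw": the gripper command: -1 is shut, 1 is fully open, values between are in proportion. A call has 1 to 20 rows; each row is the pose to reach, as a shift and turn from the pose commanded when the call began, along the tool's axes at that moment; what a row does not reach only later rows make up. A row lasts 1/10 s, in which the tool goes at most 50 mm and 8.59 degrees, less where a joint would pass 70% of its speed; a pose out of reach is approached as far as the arm can. A call with a gripper value outside its range is refused whole. The fingers move at their own pace and stop on an object; "newtons" is the grip in N (left out, the last holds). Time passes only in rows, so rows that repeat a pose let the fingers close. It gives the time, the measured TCP pose, the force and the opening at its end, in the units of the state.
- manip.read_state(): the state, without advancing time (a new reading comes with each control period).
- manip.camera(name): name is "scene" or "top" or "wrist"; returns the picture (480x640x3 uint8, red, green, blue); there is no depth.
- manip.camera_params(name): a dict with "K" (3x3 intrinsics, pixels), "rvec" (rotation vector, rad) and "tvec" (3), from world to camera coordinates, as OpenCV has them. Camera axes: x right, y down, z forward; pixel columns grow to the right and rows downward; lengths in mm; the calibration is good to about 2 mm. A picture is of the moment at which its call begins: read the wrist's pose just before it. camera_params takes no time and is no camera call; for the wrist camera it gives the pose at the moment of the call.
- manip.sign_off(): hands the job in, once; it reports no verdict.
The state is a dict: "clock": time; "joints": joint angles; "qd": joint speeds; "effort": joint torques, N m; "eef_pos": TCP position; "eef_rot": TCP orientation; "wrist_force": force on the tool from outside, world axes, zero at the start; "moment": the same for the moment, N m; "finger_gap": finger opening in mm.
Only numpy, scipy, OpenCV 4.12 (cv2) and the standard library are available. Lean on these libraries where they do the work, as an engineer would, in place of code of your own. Each camera call takes 0.05 s, during which the arm holds its last target. There are 200 camera calls.

## Working session

There is one attempt and no reset: what is moved stays moved. The work goes in short steps, Python scripts to look and compute and a tool call to move; the robot and the scene stay as the last step left them, time stands still between calls to the robot, and variables do not carry over. Pictures are saved under pics/ and viewed, and the job is handed in when it is done.

Besides the shell and the picture viewer there is one more tool, called after "Request:" as name(argument=value, ...) on one line, values as JSON. play_rows: Moves the arm, as the interface text tells. Its arguments: {"type":"object","properties":{"moves":{"type":"array","items":{"type":"object","properties":{"dx":{"type":"number"},"dy":{"type":"number"},"dz":{"type":"number"},"ax":{"type":"number"},"ay":{"type":"number"},"az":{"type":"number"},"jaw":{"type":"number"}}}},"newtons":{"type":"number"}},"required":["moves"]}

```bash
mkdir -p pics; ls; python3 - <<'E'
from cell import manip
import cv2
for n in ("scene","top"):
    cv2.imwrite(f"pics/{n}0.png",manip.camera(n)[:,:,::-1])
    p=manip.camera_params(n); print(n,p)
print(manip.read_state())
E
```

```text
pics
scene {'K': array([[598.11824494,   0.        , 323.80572569],
       [  0.        , 598.11824494, 233.71878106],
       [  0.        ,   0.        ,   1.        ]]), 'rvec': array([ 2.29403171,  1.33401888, -0.38656757]), 'tvec': array([-277.46988877, -420.4456049 , 1496.365873  ])}
top {'K': array([[440.78375031,   0.        , 317.72023417],
       [  0.        , 440.78375031, 241.51103593],
       [  0.        ,   0.        ,   1.        ]]), 'rvec': array([ 2.24314426, -1.87215708,  0.26006992]), 'tvec': array([-85.26459414, 578.87399899, 613.47566351])}
{'clock': 0.1, 'joints': array([-1.35660163e+00,  3.00409888e-01,  1.52149203e+00, -4.12556637e-06,
        1.32069046e+00, -6.65718069e-02]), 'qd': array([-1.94466554e-05, -5.13909770e-04, -2.37496001e-04,  1.15819850e-04,
       -6.76707176e-05, -2.74106150e-04]), 'effort': array([ 9.02532993e-04, -5.32643509e+01, -3.53285265e+01,  7.09466636e-02,
        2.34449585e-02, -6.24815220e-05]), 'eef_pos': array([ 152.36982961, -528.26741796,  229.95756121]), 'eef_rot': array([-1.57073381e+00,  9.97777253e-04, -1.29002877e+00]), 'wrist_force': array([-0.01926905,  0.33053236,  0.00090765]), 'moment': array([0.02393066, 0.02219063, 0.0056772 ]), 'finger_gap': 93.82711442049434}
```

View pics/scene0.png

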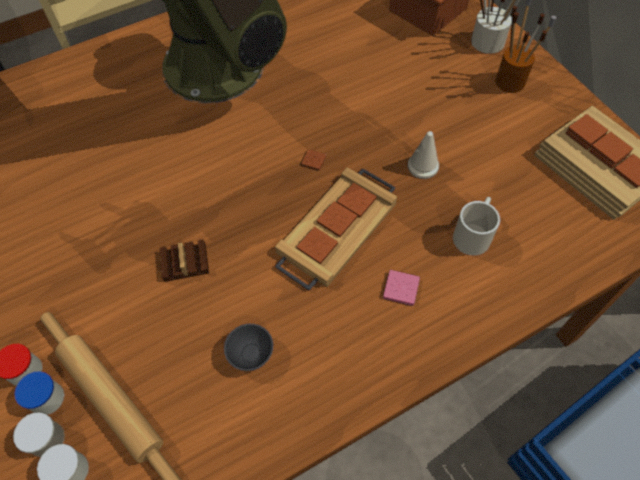

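View pics/top0.png

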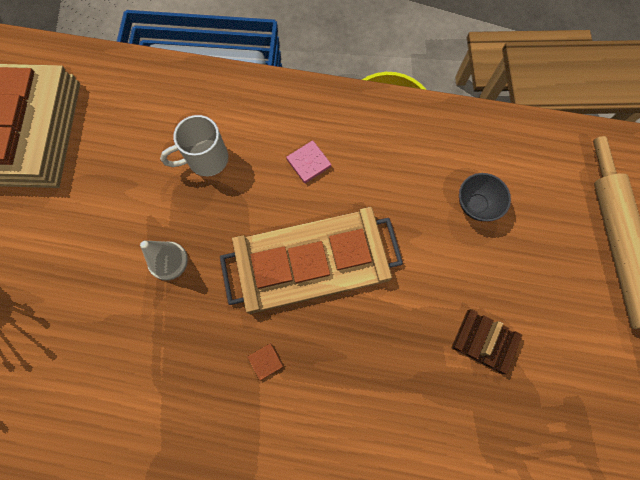

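```bash
cat > h.py <<'E'
from cell import manip
import cv2, numpy as np
def ray(name,uv,z,P=None):
    P=P or manip.camera_params(name)
    R=cv2.Rodrigues(P["rvec"])[0]; C=-R.T@P["tvec"]
    out=[]
    for (u,v),zz in zip(uv,np.broadcast_to(z,len(uv))):
        d=R.T@np.linalg.inv(P["K"])@[u,v,1]; out.append(C+d*(zz-C[2])/d[2])
    return np.array(out)
def proj(name,X,P=None):
    P=P or manip.camera_params(name)
    return cv2.projectPoints(np.array(X,float),P["rvec"],P["tvec"],P["K"],None)[0][:,0]
def crop(name,src,u0,v0,w,h,s):
    im=cv2.imread(src)[v0:v0+h,u0:u0+w]
    cv2.imwrite(name,cv2.resize(im,None,fx=s,fy=s,interpolation=cv2.INTER_CUBIC))
E
python3 - <<'E'
from h import *
crop("pics/c1.png","pics/top0.png",215,200,195,120,4)
crop("pics/c2.png","pics/top0.png",440,300,95,85,7)
print(ray("top",[(309,262),(266,362),(309,161),(487,342),(168,262),(205,150),(485,198)],[30,0,0,20,0,0,0]).round())
E
```

```text
[[ 561.   30.   30.]
 [ 390.   70.    0.]
 [ 757.   67.    0.]
 [ 485. -276.   20.]
 [ 524.  273.    0.]
 [ 744.  262.    0.]
 [ 742. -260.    0.]]
```

View pics/c1.png

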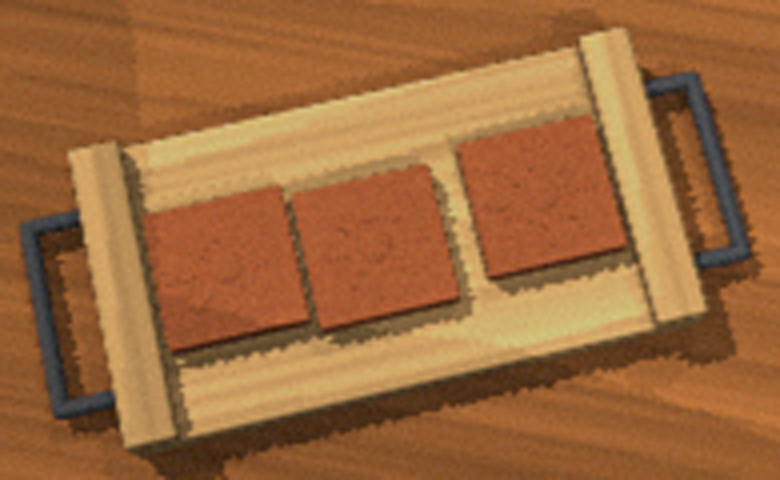

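View pics/c2.png

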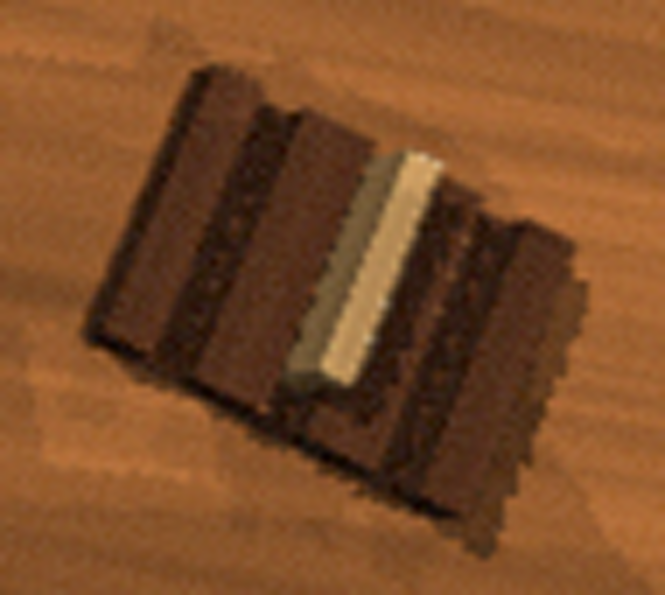

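The things like the tile are the small red one at (266,362), the pink one at (309,161) and the middle board tile at (309,262). The last is meant: it isn't pink, it's larger than the small red one, and it lies on the handled board. The roomy joint is on the image's right (world −y), and the spacer stands at (494,338).

```bash
python3 - <<'E'
from h import *
def q(pts,s,o,z):
    p=(np.array(pts,float)+.5)/s-.5+o
    return ray("top",p,z)[:,:2]
L=q([(147,213),(280,186),(310,322),(173,350)],4,(215,200),30)
M=q([(293,193),(430,165),(459,299),(320,328)],4,(215,200),30)
R=q([(458,143),(592,116),(626,246),(490,278)],4,(215,200),30)
S=q([(403,152),(442,160),(358,385),(322,375)],7,(440,300),40)
for n,a in zip("LMRS",(L,M,R,S)):
    e=(a[0]+a[1]-a[2]-a[3])/2; f=(a[0]+a[3]-a[1]-a[2])/2
    print(n,a.mean(0).round(1),"xdir",np.degrees(np.arctan2(e[1],e[0])).round(1),np.linalg.norm(e).round(1),"ydir",np.degrees(np.arctan2(-f[0],f[1])).round(1),np.linalg.norm(f).round(1))
d=L.mean(0)-R.mean(0);b=(L.mean(0)+R.mean(0))/2
print("bed",b,"len",np.linalg.norm(d),"yaw",np.degrees(np.arctan2(-d[0],d[1])))
u=d/np.linalg.norm(d); print("tile off y",(M.mean(0)-b)@u,"x",(M.mean(0)-b)@[u[1],-u[0]])
E
```

```text
L [542.5  90. ] xdir 23.2 59.5 ydir 22.1 57.0
M [562.5  31.1] xdir 22.1 58.8 ydir 22.3 58.8
R [596.5 -33.6] xdir 22.8 59.0 ydir 23.0 58.5
S [ 490.9 -279.2] xdir -15.6 54.7 ydir -3.2 8.5
bed [569.48396809  28.21298367] len 134.80824884741733 yaw 23.58861013609061
tile off y 5.449527383813853 x -5.200560745351375
```

```bash
cat >> h.py <<'E'
from scipy.spatial.transform import Rotation as Ro
def go(pos,yawdeg):
    s=manip.read_state(); R=Ro.from_euler("xyz",s["eef_rot"])
    d=R.inv().apply(np.array(pos)-s["eef_pos"])/1000
    T=Ro.from_euler("xyz",[-np.pi/2,0,np.radians(yawdeg)])
    print("clock",s["clock"],"pos",s["eef_pos"].round(2),"rot",np.degrees(s["eef_rot"]).round(2),"F",s["wrist_force"].round(1),"gap",round(s["finger_gap"],2))
    print("dxyz",d.round(4),"axyz",(R.inv()*T).as_rotvec().round(4))
def snap(name,out):
    P=manip.camera_params(name); cv2.imwrite(out,manip.camera(name)[:,:,::-1]); np.save(out+".npy",P,allow_pickle=True); return P
def load(out): return np.load(out+".npy",allow_pickle=True).item()
E
python3 -c "
from h import *
go([491,-279,170],-105.6)"
```

```text
clock 0.1 pos [ 152.37 -528.27  229.96] rot [-9.000e+01  6.000e-02 -7.391e+01] F [-0.   0.3  0. ] gap 93.83
dxyz [-0.1456  0.0601  0.3944] axyz [ 2.00e-04  5.53e-01 -1.00e-03]
```

Request:
play_rows(moves=[{"dx":-0.1456,"dy":0.0601,"dz":0.3944,"ay":0.553},{"dx":-0.1456,"dy":0.0601,"dz":0.3944,"ay":0.553},{"dx":-0.1456,"dy":0.0601,"dz":0.3944,"ay":0.553},{"dx":-0.1456,"dy":0.0601,"dz":0.3944,"ay":0.553},{"dx":-0.1456,"dy":0.0601,"dz":0.3944,"ay":0.553},{"dx":-0.1456,"dy":0.0601,"dz":0.3944,"ay":0.553},{"dx":-0.1456,"dy":0.0601,"dz":0.3944,"ay":0.553},{"dx":-0.1456,"dy":0.0601,"dz":0.3944,"ay":0.553},{"dx":-0.1456,"dy":0.0601,"dz":0.3944,"ay":0.553},{"dx":-0.1456,"dy":0.0601,"dz":0.3944,"ay":0.553},{"dx":-0.1456,"dy":0.0601,"dz":0.3944,"ay":0.553},{"dx":-0.1456,"dy":0.0601,"dz":0.3944,"ay":0.553,"jaw":-0.3},{"dx":-0.1456,"dy":0.0601,"dz":0.3944,"ay":0.553,"jaw":-0.3},{"dx":-0.1456,"dy":0.0601,"dz":0.3944,"ay":0.553,"jaw":-0.3},{"dx":-0.1456,"dy":0.0601,"dz":0.3944,"ay":0.553,"jaw":-0.3}], newtons=15)

```text
$.moves[0]: bad value
```

```bash
python3 -c "
from h import *
go([491,-279,170],-105.6)
P=snap('wrist','pics/w1.png')
print(proj('wrist',[[490.9,-279.2,40]],P))"
```

```text
clock 0.1 pos [ 152.37 -528.27  229.96] rot [-9.000e+01  6.000e-02 -7.391e+01] F [-0.   0.3  0. ] gap 93.83
dxyz [-0.1456  0.0601  0.3944] axyz [ 2.00e-04  5.53e-01 -1.00e-03]
[[  98.59887716 -349.62329881]]
```

View pics/w1.png

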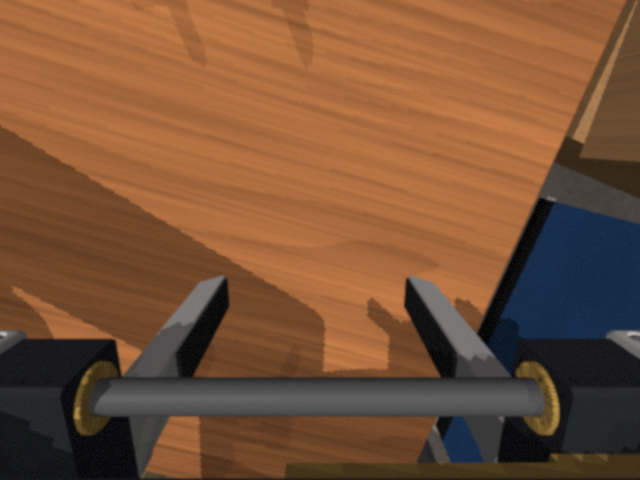

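The rows were refused, perhaps because every field is needed. I'll send full rows.

Request:
play_rows(moves=[{"dx":-0.1456,"dy":0.0601,"dz":0.3944,"ax":0,"ay":0.553,"az":0,"jaw":-0.3},{"dx":-0.1456,"dy":0.0601,"dz":0.3944,"ax":0,"ay":0.553,"az":0,"jaw":-0.3},{"dx":-0.1456,"dy":0.0601,"dz":0.3944,"ax":0,"ay":0.553,"az":0,"jaw":-0.3},{"dx":-0.1456,"dy":0.0601,"dz":0.3944,"ax":0,"ay":0.553,"az":0,"jaw":-0.3},{"dx":-0.1456,"dy":0.0601,"dz":0.3944,"ax":0,"ay":0.553,"az":0,"jaw":-0.3},{"dx":-0.1456,"dy":0.0601,"dz":0.3944,"ax":0,"ay":0.553,"az":0,"jaw":-0.3},{"dx":-0.1456,"dy":0.0601,"dz":0.3944,"ax":0,"ay":0.553,"az":0,"jaw":-0.3},{"dx":-0.1456,"dy":0.0601,"dz":0.3944,"ax":0,"ay":0.553,"az":0,"jaw":-0.3},{"dx":-0.1456,"dy":0.0601,"dz":0.3944,"ax":0,"ay":0.553,"az":0,"jaw":-0.3},{"dx":-0.1456,"dy":0.0601,"dz":0.3944,"ax":0,"ay":0.553,"az":0,"jaw":-0.3},{"dx":-0.1456,"dy":0.0601,"dz":0.3944,"ax":0,"ay":0.553,"az":0,"jaw":-0.3},{"dx":-0.1456,"dy":0.0601,"dz":0.3944,"ax":0,"ay":0.553,"az":0,"jaw":-0.3},{"dx":-0.1456,"dy":0.0601,"dz":0.3944,"ax":0,"ay":0.553,"az":0,"jaw":-0.3},{"dx":-0.1456,"dy":0.0601,"dz":0.3944,"ax":0,"ay":0.553,"az":0,"jaw":-0.3}], newtons=15)

```text
clock: 1.55
eef_pos: [490.5, -280.0, 170.6]
eef_rot: [-1.57, -0.0, -1.844]
wrist_force: [0.2, 0.4, 0.6]
finger_gap: 33.1
```

```bash
python3 -c "
from h import *
go([491,-279,170],-105.6)
P=snap('wrist','pics/w2.png')
print(proj('wrist',[[490.9,-279.2,40]],P))"
```

```text
clock 1.55 pos [ 490.46 -280.    170.63] rot [-8.9980e+01 -1.0000e-02 -1.0567e+02] F [0.2 0.4 0.6] gap 33.11
dxyz [-0.0011  0.0006  0.0002] axyz [-0.0004 -0.0013  0.0001]
[[313.65791168 239.1893504 ]]
```

View pics/w2.png

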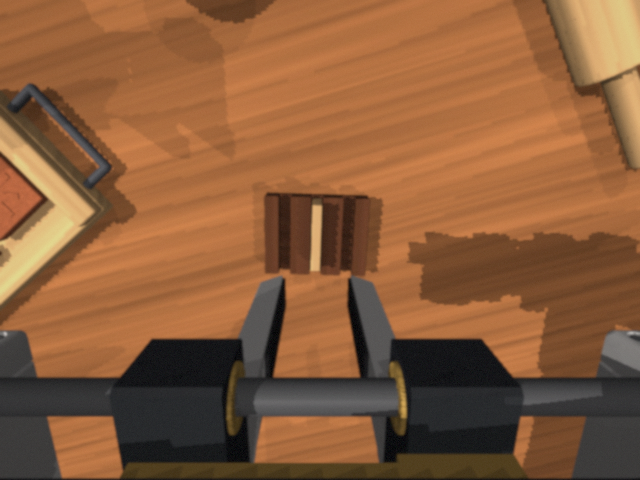

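```bash
python3 -c "
from h import *
crop('pics/c3.png','pics/w2.png',255,180,125,105,6)"
```

```text
(no output)
```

View pics/c3.png

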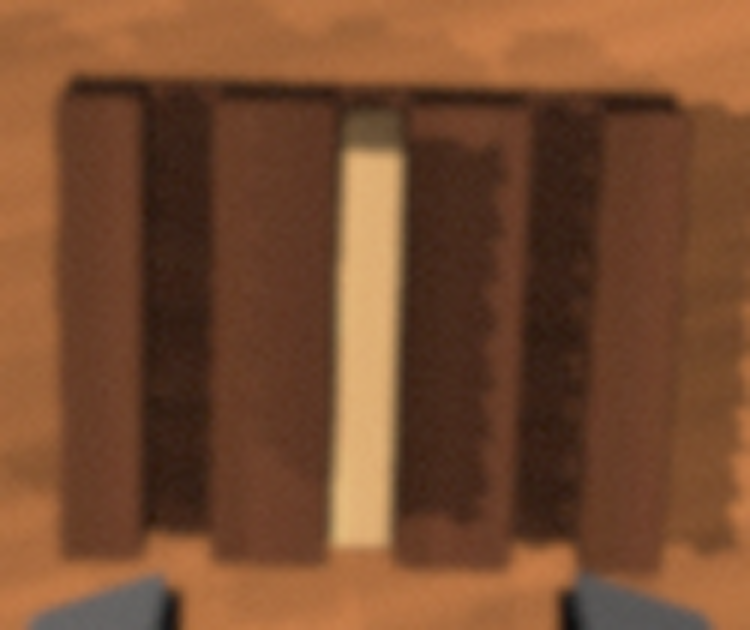

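```bash
python3 -c "
from h import *
P=load('pics/w2.png')
p=(np.array([(343,148),(405,148),(392,548),(330,548)])+.5)/6-.5+[255,180]
a=ray('wrist',p,40,P)[:,:2];print(a)
e=(a[0]+a[1]-a[2]-a[3])/2;c=a.mean(0);y=np.degrees(np.arctan2(e[1],e[0]));print(c,np.linalg.norm(e),y)
go([*c,80],y-90); go([*c,47.5],y-90)"
```

```text
[[ 518.90419106 -285.54359695]
 [ 516.6965052  -293.40817231]
 [ 463.0997247  -276.76112233]
 [ 465.4267735  -268.47949229]]
[ 491.03179862 -281.04809597] 56.127813597315075 -17.476045323954544
clock 1.6 pos [ 490.57 -279.87  170.59] rot [-8.9980e+01 -1.0000e-02 -1.0566e+02] F [-0.4  0.6  0.2] gap 32.65
dxyz [0.001  0.0906 0.0007] axyz [-0.0004  0.0316  0.0001]
clock 1.6 pos [ 490.57 -279.87  170.59] rot [-8.9980e+01 -1.0000e-02 -1.0566e+02] F [-0.4  0.6  0.2] gap 32.65
dxyz [0.001  0.1231 0.0007] axyz [-0.0004  0.0316  0.0001]
```

Request:
play_rows(moves=[{"dx":0.001,"dy":0.04,"dz":0.0007,"ax":0,"ay":0.0316,"az":0,"jaw":-0.4},{"dx":0.001,"dy":0.08,"dz":0.0007,"ax":0,"ay":0.0316,"az":0,"jaw":-0.4},{"dx":0.001,"dy":0.105,"dz":0.0007,"ax":0,"ay":0.0316,"az":0,"jaw":-0.4},{"dx":0.001,"dy":0.123,"dz":0.0007,"ax":0,"ay":0.0316,"az":0,"jaw":-0.4},{"dx":0.001,"dy":0.123,"dz":0.0007,"ax":0,"ay":0.0316,"az":0,"jaw":-0.4},{"dx":0.001,"dy":0.123,"dz":0.0007,"ax":0,"ay":0.0316,"az":0,"jaw":-0.4},{"dx":0.001,"dy":0.123,"dz":0.0007,"ax":0,"ay":0.0316,"az":0,"jaw":-1},{"dx":0.001,"dy":0.123,"dz":0.0007,"ax":0,"ay":0.0316,"az":0,"jaw":-1},{"dx":0.001,"dy":0.123,"dz":0.0007,"ax":0,"ay":0.0316,"az":0,"jaw":-1},{"dx":0.001,"dy":0.123,"dz":0.0007,"ax":0,"ay":0.0316,"az":0,"jaw":-1},{"dx":0.001,"dy":0.123,"dz":0.0007,"ax":0,"ay":0.0316,"az":0,"jaw":-1}], newtons=15)

```text
clock: 2.7
eef_pos: [491.4, -280.4, 47.5]
eef_rot: [-1.571, -0.0, -1.875]
wrist_force: [-0.3, -0.8, 2.1]
finger_gap: 8.1
```

```bash
python3 -c "
from h import *
go([491,-281,150],-107.5)
P=snap('wrist','pics/w3.png')"
```

```text
clock 2.7 pos [ 491.42 -280.42   47.48] rot [ -90.     -0.   -107.41] F [-0.3 -0.8  2.1] gap 8.15
dxyz [ 0.0007 -0.1025 -0.0002] axyz [-0.0001  0.0017  0.0001]
```

View pics/w3.png

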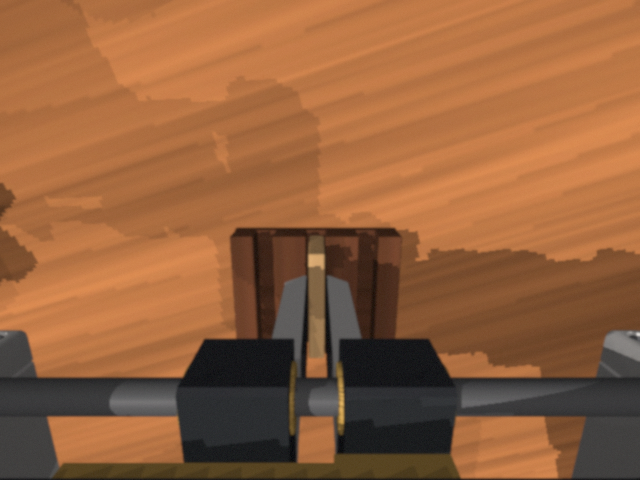

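```bash
python3 -c "
from h import *
go([582,-1,170],-67)"
```

```text
clock 2.75 pos [ 491.44 -280.44   47.47] rot [-8.999e+01 -1.000e-02 -1.074e+02] F [-1.3  0.4  2.5] gap 7.8
dxyz [-0.2937 -0.1226  0.0028] axyz [-1.000e-04 -7.052e-01  1.000e-04]
```

Request:
play_rows(moves=[{"dx":0,"dy":-0.03,"dz":0,"ax":0,"ay":0,"az":0,"jaw":-1},{"dx":0,"dy":-0.07,"dz":0,"ax":0,"ay":0,"az":0,"jaw":-1},{"dx":0,"dy":-0.11,"dz":0,"ax":0,"ay":0,"az":0,"jaw":-1},{"dx":-0.04,"dy":-0.1226,"dz":0.0028,"ax":0,"ay":-0.1,"az":0,"jaw":-1},{"dx":-0.085,"dy":-0.1226,"dz":0.0028,"ax":0,"ay":-0.2,"az":0,"jaw":-1},{"dx":-0.13,"dy":-0.1226,"dz":0.0028,"ax":0,"ay":-0.3,"az":0,"jaw":-1},{"dx":-0.175,"dy":-0.1226,"dz":0.0028,"ax":0,"ay":-0.4,"az":0,"jaw":-1},{"dx":-0.22,"dy":-0.1226,"dz":0.0028,"ax":0,"ay":-0.5,"az":0,"jaw":-1},{"dx":-0.265,"dy":-0.1226,"dz":0.0028,"ax":0,"ay":-0.6,"az":0,"jaw":-1},{"dx":-0.2937,"dy":-0.1226,"dz":0.0028,"ax":0,"ay":-0.7052,"az":0,"jaw":-1},{"dx":-0.2937,"dy":-0.1226,"dz":0.0028,"ax":0,"ay":-0.7052,"az":0,"jaw":-1},{"dx":-0.2937,"dy":-0.1226,"dz":0.0028,"ax":0,"ay":-0.7052,"az":0,"jaw":-1},{"dx":-0.2937,"dy":-0.1226,"dz":0.0028,"ax":0,"ay":-0.7052,"az":0,"jaw":-1},{"dx":-0.2937,"dy":-0.1226,"dz":0.0028,"ax":0,"ay":-0.7052,"az":0,"jaw":-1}], newtons=15)

```text
clock: 4.15
eef_pos: [581.8, -2.1, 170.0]
eef_rot: [-1.571, -0.0, -1.172]
wrist_force: [-0.3, -0.6, -0.0]
finger_gap: 7.9
```

```bash
python3 -c "
from h import *
go([582,-1,170],-67)
P=snap('wrist','pics/w4.png')"
```

```text
clock 4.15 pos [581.78  -2.09 170.01] rot [-90.    -0.   -67.13] F [-0.3 -0.6 -0. ] gap 7.86
dxyz [-0.0009  0.      0.0006] axyz [ 0.     -0.0023  0.0001]
```

View pics/w4.png

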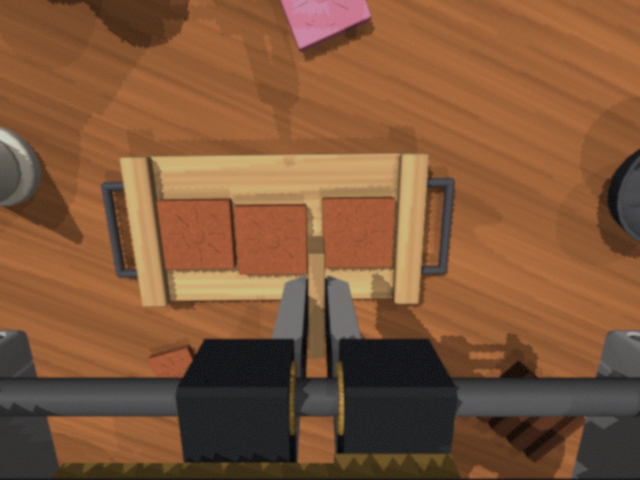

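Spacer held at (316,300), the joint just behind it at (315,235), and the tile at (272,240). I'll crop in for the measurement.

```bash
python3 -c "
from h import *
crop('pics/c4.png','pics/w4.png',145,180,265,130,3)"
```

```text
(no output)
```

View pics/c4.png

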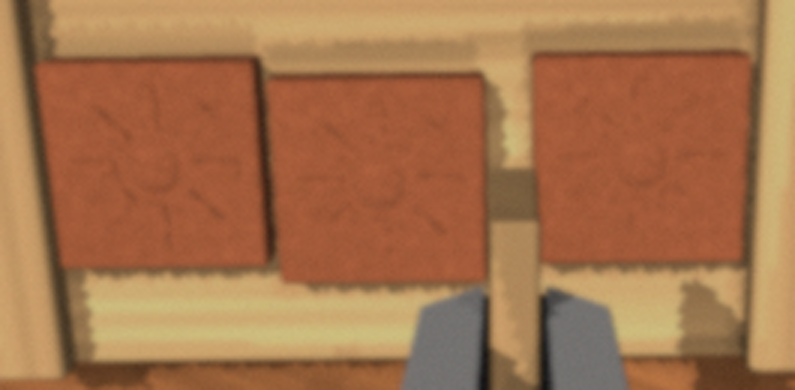

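```bash
cat >> h.py <<'E'
def tiles(P,quads,s,o,name="wrist"):
    c=[]
    for q in quads:
        a=ray(name,(np.array(q,float)+.5)/s-.5+o,30,P)[:,:2]
        e=(a[0]+a[1]-a[2]-a[3])/2; f=(a[0]+a[3]-a[1]-a[2])/2
        print(a.mean(0).round(1),np.degrees(np.arctan2(e[1],e[0])).round(1),np.linalg.norm(e).round(1),np.degrees(np.arctan2(-f[0],f[1])).round(1),np.linalg.norm(f).round(1)); c.append(a.mean(0))
    L,M,R=c; d=L-R; b=(L+R)/2; u=d/np.linalg.norm(d); n=np.array([u[1],-u[0]])
    print("bed",b.round(2),"len",np.linalg.norm(d),"yaw",np.degrees(np.arctan2(-d[0],d[1])),"tile x,y",(M-b)@n,(M-b)@u)
    return b,u,n
E
python3 -c "
from h import *
P=load('pics/w4.png')
b,u,n=tiles(P,[[(37,64),(256,58),(268,265),(60,268)],[(268,75),(484,73),(487,279),(283,283)],[(533,54),(749,51),(743,262),(543,264)]],3,(145,180))
print(b-31.5*u)
"
```

```text
[543.6  89.2] 22.4 59.3 24.1 59.6
[564.2  30. ] 23.3 60.1 23.7 58.7
[597.8 -35. ] 25.2 60.6 23.6 57.8
bed [570.68  27.1 ] len 135.5692060539266 yaw 23.578845076097025 tile x,y -4.777477735759754 5.230236887530056
[583.27803809  -1.77201903]
```

```bash
python3 -c "
from h import *
go([582.9,-1.5,78],-66.4)"
```

```text
clock 4.2 pos [581.81  -2.01 170.01] rot [-90.    -0.   -67.12] F [ 0.9 -0.6  0.2] gap 7.72
dxyz [-0.      0.092   0.0012] axyz [-0.     -0.0126  0.    ]
```

Request:
play_rows(moves=[{"dx":0,"dy":0.035,"dz":0.0012,"ax":0,"ay":-0.0126,"az":0,"jaw":-1},{"dx":0,"dy":0.065,"dz":0.0012,"ax":0,"ay":-0.0126,"az":0,"jaw":-1},{"dx":0,"dy":0.085,"dz":0.0012,"ax":0,"ay":-0.0126,"az":0,"jaw":-1},{"dx":0,"dy":0.092,"dz":0.0012,"ax":0,"ay":-0.0126,"az":0,"jaw":-1},{"dx":0,"dy":0.092,"dz":0.0012,"ax":0,"ay":-0.0126,"az":0,"jaw":-1},{"dx":0,"dy":0.092,"dz":0.0012,"ax":0,"ay":-0.0126,"az":0,"jaw":-1}])

```text
clock: 4.8
eef_pos: [583.6, -0.8, 79.1]
eef_rot: [-1.569, -0.001, -1.157]
wrist_force: [0.2, 0.2, -0.5]
finger_gap: 7.9
```

```bash
python3 -c "
from h import *
go([582.9,-1.5,59],-66.4)
P=snap('wrist','pics/w5.png')
crop('pics/c5.png','pics/w5.png',180,130,270,240,3)"
```

```text
clock 4.8 pos [583.59  -0.81  79.12] rot [-8.992e+01 -4.000e-02 -6.631e+01] F [ 0.2  0.2 -0.5] gap 7.88
dxyz [ 0.0003  0.0201 -0.0009] axyz [-0.0014  0.0016  0.0007]
```

View pics/c5.png

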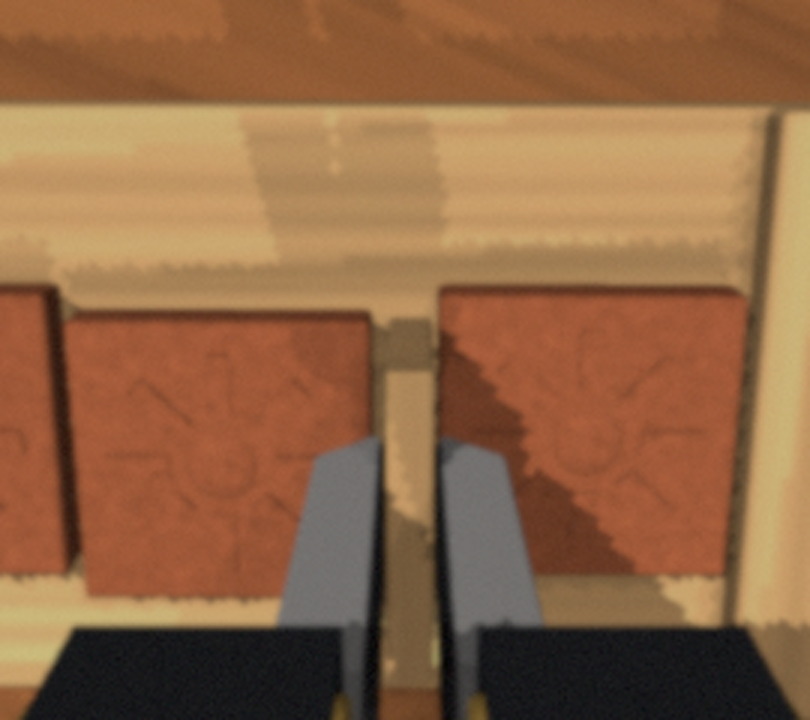

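```bash
python3 -c "
from h import *
P=load('pics/w5.png')
f=lambda p,z: ray('wrist',(np.array(p,float)+.5)/3-.5+[180,130],z,P)[:,:2]
t=np.radians(23.6);u=np.array([-np.sin(t),np.cos(t)]);n=np.array([np.cos(t),np.sin(t)])
o=np.array([583.59,-.81])
for l,p,z in (('spacer bottom',[(388,320),(432,320)],37.6),('top far',[(386,371),(433,371)],71.6),('tile edge',[(371,318),(372,400)],30),('set edge',[(438,293),(438,400)],30),('tile far',[(68,318),(371,318)],30),('set far',[(440,292),(742,292)],30)):
    a=f(p,z)-o; print(l,(a@n).round(1),(a@u).round(1))
"
```

```text
spacer bottom [26.1 26.1] [ 3.  -5.1]
top far [27.1 27.1] [ 2.7 -4.6]
tile edge [24.4  7.7] [6.4 6.4]
set edge [29.4  7.7] [-6.4 -6.6]
tile far [24.3 24.4] [64.8  6.4]
set far [29.6 29.7] [ -6.8 -64.6]
```

Request:
play_rows(moves=[{"dx":-0.0009,"dy":0,"dz":0,"ax":0,"ay":0,"az":0,"jaw":-1},{"dx":-0.0009,"dy":0.003,"dz":0,"ax":0,"ay":0,"az":0,"jaw":-1},{"dx":-0.0009,"dy":0.007,"dz":0,"ax":0,"ay":0,"az":0,"jaw":-1},{"dx":-0.0009,"dy":0.011,"dz":0,"ax":0,"ay":0,"az":0,"jaw":-1},{"dx":-0.0009,"dy":0.014,"dz":0,"ax":0,"ay":0,"az":0,"jaw":-1},{"dx":-0.0009,"dy":0.017,"dz":0,"ax":0,"ay":0,"az":0,"jaw":-1},{"dx":-0.0009,"dy":0.0182,"dz":0,"ax":0,"ay":0,"az":0,"jaw":-1},{"dx":-0.0009,"dy":0.0182,"dz":0,"ax":0,"ay":0,"az":0,"jaw":-1},{"dx":-0.0009,"dy":0.0182,"dz":0,"ax":0,"ay":0,"az":0,"jaw":-1}])

```text
clock: 5.75
eef_pos: [582.7, 0.3, 59.8]
eef_rot: [-1.571, -0.0, -1.157]
wrist_force: [0.0, 0.9, 0.6]
finger_gap: 7.9
```

```bash
python3 -c "
from h import *
go([582.9,-1.5,59.5],-66.4)
P=snap('wrist','pics/w6.png')
crop('pics/c6.png','pics/w6.png',180,130,270,240,3)"
```

```text
clock 5.75 pos [5.8274e+02 2.8000e-01 5.9780e+01] rot [-89.99  -0.   -66.28] F [0.  0.9 0.6] gap 7.86
dxyz [ 0.0017  0.0003 -0.0006] axyz [-0.0001  0.0021  0.0001]
```

View pics/c6.png

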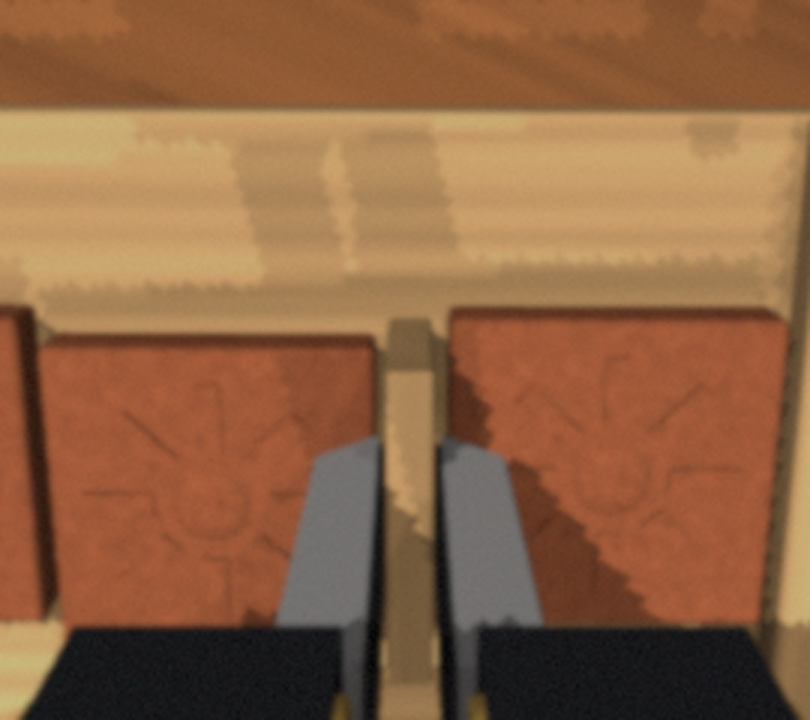

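Now lower 1 mm to make contact, then open and lift clear.

Request:
play_rows(moves=[{"dx":0,"dy":0.0005,"dz":0,"ax":0,"ay":0,"az":0,"jaw":-1},{"dx":0,"dy":0.001,"dz":0,"ax":0,"ay":0,"az":0,"jaw":-1},{"dx":0,"dy":0.001,"dz":0,"ax":0,"ay":0,"az":0,"jaw":-1},{"dx":0,"dy":0.001,"dz":0,"ax":0,"ay":0,"az":0,"jaw":-1}])

```text
clock: 6.2
eef_pos: [582.8, 0.3, 59.5]
eef_rot: [-1.57, -0.0, -1.157]
wrist_force: [-4.2, -0.6, 8.2]
finger_gap: 7.6
```

Request:
play_rows(moves=[{"dx":0,"dy":0,"dz":0,"ax":0,"ay":0,"az":0,"jaw":-0.6},{"dx":0,"dy":0,"dz":0,"ax":0,"ay":0,"az":0,"jaw":-0.6},{"dx":0,"dy":0,"dz":0,"ax":0,"ay":0,"az":0,"jaw":-0.6},{"dx":0,"dy":0,"dz":0,"ax":0,"ay":0,"az":0,"jaw":-0.6},{"dx":0,"dy":-0.02,"dz":0,"ax":0,"ay":0,"az":0,"jaw":-0.6},{"dx":0,"dy":-0.05,"dz":0,"ax":0,"ay":0,"az":0,"jaw":-0.6},{"dx":0,"dy":-0.09,"dz":0,"ax":0,"ay":0,"az":0,"jaw":-0.6},{"dx":0,"dy":-0.11,"dz":0,"ax":0,"ay":0,"az":0,"jaw":-0.6},{"dx":0,"dy":-0.11,"dz":0,"ax":0,"ay":0,"az":0,"jaw":-0.6},{"dx":0,"dy":-0.11,"dz":0,"ax":0,"ay":0,"az":0,"jaw":-0.6}])

```text
clock: 7.2
eef_pos: [582.5, 0.3, 168.2]
eef_rot: [-1.571, 0.0, -1.157]
wrist_force: [0.4, -0.5, 0.1]
finger_gap: 18.6
```

```bash
python3 -c "
from h import *
go([567,34,140],23.6)
P=snap('wrist','pics/w7.png')
crop('pics/c7.png','pics/w7.png',145,160,265,150,3)"
```

```text
clock 7.2 pos [5.8250e+02 3.1000e-01 1.6822e+02] rot [-9.002e+01  1.000e-02 -6.628e+01] F [ 0.4 -0.5  0.1] gap 18.64
dxyz [-0.0371  0.0282 -0.0006] axyz [ 1.0000e-04 -1.5687e+00 -3.0000e-04]
```

View pics/c7.png

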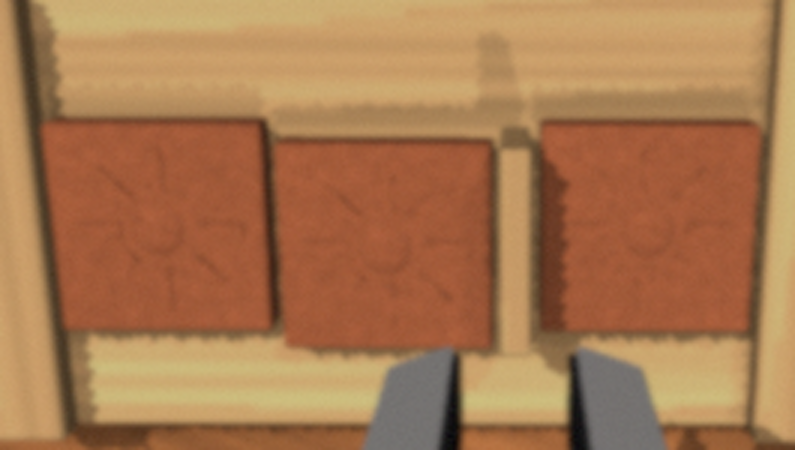

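The spacer stands upright in the roomy joint, crop (515,250), and the tile hasn't moved. Measuring for the tile grip.

```bash
python3 -c "
from h import *
P=load('pics/w7.png')
b,u,n=tiles(P,[[(42,120),(264,118),(272,328),(64,329)],[(277,140),(492,141),(491,347),(286,348)],[(541,121),(760,122),(749,331),(541,331)]],3,(145,160))
a=ray('wrist',(np.array([(500,148),(530,148),(530,352),(500,352)])+.5)/3-.5+[145,160],52,P)[:,:2]-b
print('spacer x,y',(a@n).round(1),(a@u).round(1))
m=b-5*n+5.2*u
print('tile',m); go([*m,150],23.6)"
```

```text
[544.1  89.4] 22.6 60.1 24.1 59.5
[563.9  29.9] 22.9 60.0 23.7 58.4
[597.7 -34.5] 24.2 60.1 23.6 59.2
bed [570.91  27.46] len 134.93651148197753 yaw 23.416051655660866 tile x,y -5.492010450327432 5.060829662058853
spacer x,y [ 26.8  26.9 -27.9 -28. ] [-26.7 -34.3 -34.8 -26.8]
tile [564.25189775  30.23984649]
clock 7.25 pos [5.8223e+02 3.3000e-01 1.6749e+02] rot [-9.009e+01  4.000e-02 -6.628e+01] F [-0.4 -0.3 -0.9] gap 19.26
dxyz [-0.0346  0.0175 -0.0044] axyz [ 6.0000e-04 -1.5687e+00 -1.8000e-03]
```

Request:
play_rows(moves=[{"dx":-0.0346,"dy":0.0175,"dz":-0.0044,"ax":0,"ay":-0.14,"az":0,"jaw":0.95},{"dx":-0.0346,"dy":0.0175,"dz":-0.0044,"ax":0,"ay":-0.28,"az":0,"jaw":0.95},{"dx":-0.0346,"dy":0.0175,"dz":-0.0044,"ax":0,"ay":-0.42,"az":0,"jaw":0.95},{"dx":-0.0346,"dy":0.0175,"dz":-0.0044,"ax":0,"ay":-0.56,"az":0,"jaw":0.95},{"dx":-0.0346,"dy":0.0175,"dz":-0.0044,"ax":0,"ay":-0.7,"az":0,"jaw":0.95},{"dx":-0.0346,"dy":0.0175,"dz":-0.0044,"ax":0,"ay":-0.84,"az":0,"jaw":0.95},{"dx":-0.0346,"dy":0.0175,"dz":-0.0044,"ax":0,"ay":-0.98,"az":0,"jaw":0.95},{"dx":-0.0346,"dy":0.0175,"dz":-0.0044,"ax":0,"ay":-1.12,"az":0,"jaw":0.95},{"dx":-0.0346,"dy":0.0175,"dz":-0.0044,"ax":0,"ay":-1.26,"az":0,"jaw":0.95},{"dx":-0.0346,"dy":0.0175,"dz":-0.0044,"ax":0,"ay":-1.4,"az":0,"jaw":0.95},{"dx":-0.0346,"dy":0.0175,"dz":-0.0044,"ax":0,"ay":-1.5687,"az":0,"jaw":0.95},{"dx":-0.0346,"dy":0.0175,"dz":-0.0044,"ax":0,"ay":-1.5687,"az":0,"jaw":0.95},{"dx":-0.0346,"dy":0.0175,"dz":-0.0044,"ax":0,"ay":-1.5687,"az":0,"jaw":0.95},{"dx":-0.0346,"dy":0.0175,"dz":-0.0044,"ax":0,"ay":-1.5687,"az":0,"jaw":0.95}])

```text
clock: 8.65
eef_pos: [564.6, 30.2, 150.7]
eef_rot: [-1.57, 0.001, 0.408]
wrist_force: [-0.3, -0.1, -0.0]
finger_gap: 91.7
```

```bash
python3 -c "
from h import *
go([564.5,31,150],23.5)
P=snap('wrist','pics/w8.png')"
```

```text
clock 8.65 pos [564.56  30.2  150.69] rot [-8.998e+01  5.000e-02  2.340e+01] F [-0.3 -0.1 -0. ] gap 91.72
dxyz [0.0003 0.0007 0.0008] axyz [-0.0003 -0.0017 -0.0008]
```

View pics/w8.png

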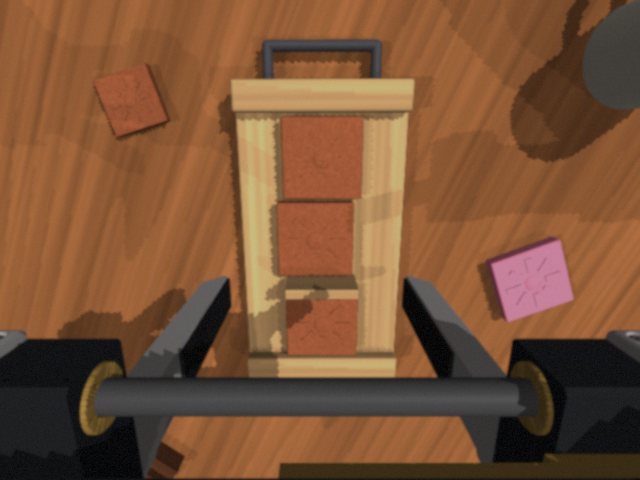

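Request:
play_rows(moves=[{"dx":0,"dy":0.04,"dz":0,"ax":0,"ay":-0.002,"az":0,"jaw":0.95},{"dx":0,"dy":0.075,"dz":0,"ax":0,"ay":-0.002,"az":0,"jaw":0.95},{"dx":0,"dy":0.095,"dz":0,"ax":0,"ay":-0.002,"az":0,"jaw":0.95},{"dx":0,"dy":0.105,"dz":0,"ax":0,"ay":-0.002,"az":0,"jaw":0.95},{"dx":0,"dy":0.106,"dz":0,"ax":0,"ay":-0.002,"az":0,"jaw":0.95},{"dx":0,"dy":0.106,"dz":0,"ax":0,"ay":-0.002,"az":0,"jaw":0.95},{"dx":0,"dy":0.106,"dz":0,"ax":0,"ay":-0.002,"az":0,"jaw":0.95}])

```text
clock: 9.4
eef_pos: [565.4, 30.2, 46.5]
eef_rot: [-1.572, -0.002, 0.414]
wrist_force: [-0.3, -0.6, 0.2]
finger_gap: 91.5
```

```bash
python3 -c "
from h import *
go([564.5,31,44.5],23.5)
P=snap('wrist','pics/w9.png')"
```

```text
clock 9.4 pos [565.37  30.2   46.48] rot [-90.04  -0.1   23.7 ] F [-0.3 -0.6  0.2] gap 91.5
dxyz [-0.0005  0.002   0.0011] axyz [0.0008 0.0034 0.0017]
```

View pics/w9.png

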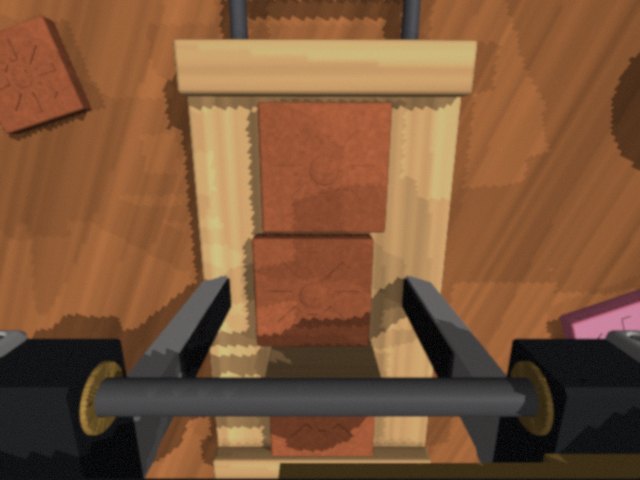

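Request:
play_rows(moves=[{"dx":0,"dy":0.0015,"dz":0,"ax":0,"ay":0,"az":0,"jaw":0.6},{"dx":0,"dy":0.0015,"dz":0,"ax":0,"ay":0,"az":0,"jaw":0.4},{"dx":0,"dy":0.0015,"dz":0,"ax":0,"ay":0,"az":0,"jaw":-1},{"dx":0,"dy":0.0015,"dz":0,"ax":0,"ay":0,"az":0,"jaw":-1},{"dx":0,"dy":0.0015,"dz":0,"ax":0,"ay":0,"az":0,"jaw":-1},{"dx":0,"dy":0.0015,"dz":0,"ax":0,"ay":0,"az":0,"jaw":-1},{"dx":0,"dy":0.0015,"dz":0,"ax":0,"ay":0,"az":0,"jaw":-1},{"dx":0,"dy":0.0015,"dz":0,"ax":0,"ay":0,"az":0,"jaw":-1}], newtons=30)

```text
clock: 10.25
eef_pos: [564.7, 30.2, 43.8]
eef_rot: [-1.571, 0.0, 0.414]
wrist_force: [-0.4, -0.0, 1.7]
finger_gap: 59.5
```

```bash
python3 -c "
from h import *
go([564.5,31,44.5],23.5)
P=snap('wrist','pics/w10.png')
crop('pics/c10.png','pics/w10.png',200,90,220,260,3)"
```

```text
clock 10.25 pos [564.74  30.19  43.8 ] rot [-90.     0.    23.72] F [-0.4 -0.   1.7] gap 59.5
dxyz [ 0.0001 -0.0007  0.0008] axyz [-0.      0.0038 -0.    ]
```

View pics/c10.png

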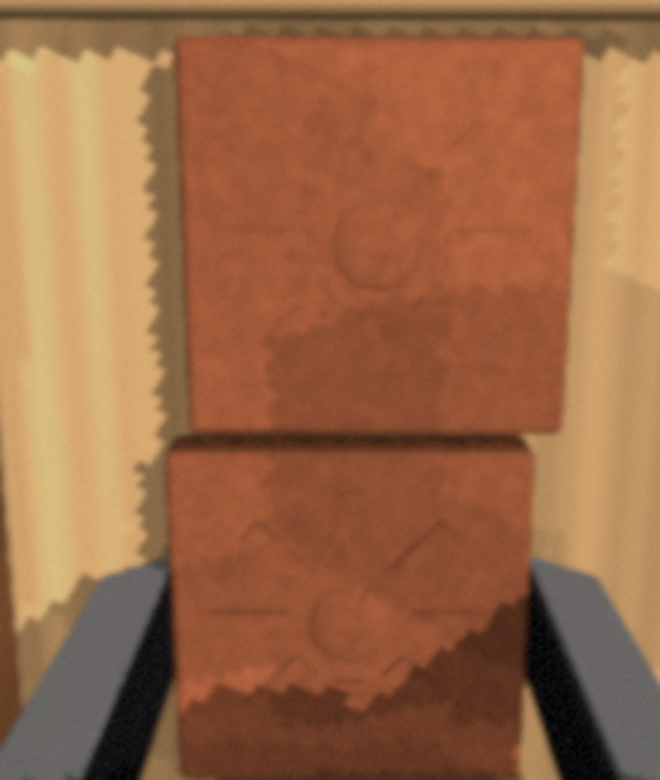

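Request:
play_rows(moves=[{"dx":0.0015,"dy":0,"dz":0,"ax":0,"ay":0,"az":0,"jaw":-1},{"dx":0.003,"dy":0,"dz":0,"ax":0,"ay":0,"az":0,"jaw":-1},{"dx":0.0046,"dy":0,"dz":-0.001,"ax":0,"ay":0,"az":0,"jaw":-1},{"dx":0.0046,"dy":0,"dz":-0.002,"ax":0,"ay":0,"az":0,"jaw":-1},{"dx":0.0046,"dy":0,"dz":-0.003,"ax":0,"ay":0,"az":0,"jaw":-1},{"dx":0.0046,"dy":0,"dz":-0.0038,"ax":0,"ay":0,"az":0,"jaw":-1},{"dx":0.0046,"dy":0,"dz":-0.0038,"ax":0,"ay":0,"az":0,"jaw":-1},{"dx":0.0046,"dy":0,"dz":-0.0038,"ax":0,"ay":0,"az":0,"jaw":-1}])

```text
clock: 11.1
eef_pos: [570.7, 28.5, 43.8]
eef_rot: [-1.571, -0.0, 0.414]
wrist_force: [0.8, 1.6, 1.8]
finger_gap: 59.8
```

```bash
python3 -c "
from h import *
go([571,28.5,44],23.5)
t=np.radians(23.5);print('push',manip.read_state()['wrist_force']@[-np.sin(t),np.cos(t),0])
P=snap('wrist','pics/w11.png')
crop('pics/c11.png','pics/w11.png',200,90,220,260,3)"
```

```text
clock 11.1 pos [570.66  28.55  43.8 ] rot [-9.001e+01 -2.000e-02  2.371e+01] F [0.8 1.6 1.8] gap 59.77
dxyz [ 0.0003 -0.0002 -0.0002] axyz [0.0002 0.0037 0.0004]
push 1.1028531930781045
```

View pics/c11.png

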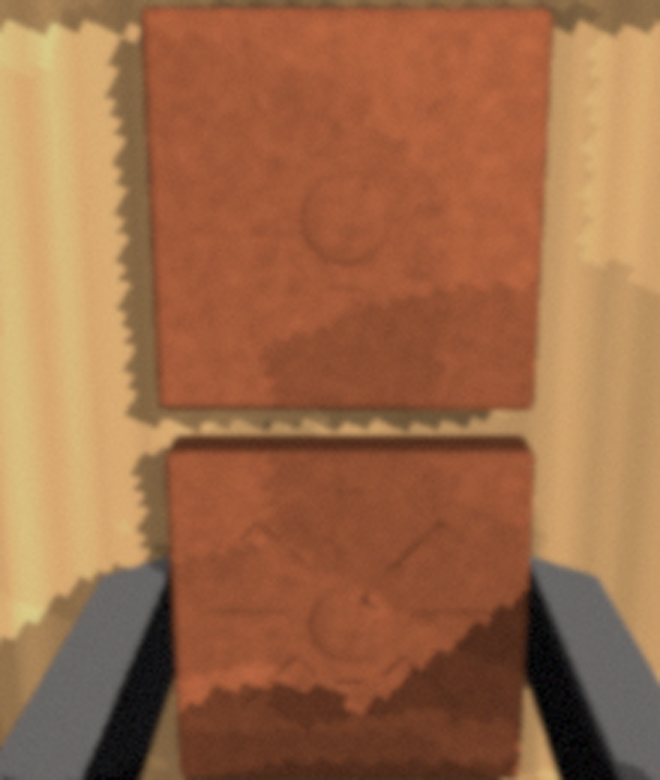

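Request:
play_rows(moves=[{"dx":0,"dy":0,"dz":-0.0005,"ax":0,"ay":0,"az":0,"jaw":-1},{"dx":0,"dy":0,"dz":-0.001,"ax":0,"ay":0,"az":0,"jaw":-1},{"dx":0,"dy":0,"dz":-0.0015,"ax":0,"ay":0,"az":0,"jaw":-1},{"dx":0,"dy":0,"dz":-0.0015,"ax":0,"ay":0,"az":0,"jaw":-1},{"dx":0,"dy":0,"dz":-0.0015,"ax":0,"ay":0,"az":0,"jaw":-1}])

```text
clock: 11.65
eef_pos: [571.1, 27.2, 43.8]
eef_rot: [-1.571, 0.0, 0.414]
wrist_force: [-1.5, 2.4, 3.7]
finger_gap: 59.5
```

Request:
play_rows(moves=[{"dx":0,"dy":0,"dz":-0.0004,"ax":0,"ay":0,"az":0,"jaw":-1},{"dx":0,"dy":0,"dz":-0.0008,"ax":0,"ay":0,"az":0,"jaw":-1},{"dx":0,"dy":0,"dz":-0.0008,"ax":0,"ay":0,"az":0,"jaw":-1},{"dx":0,"dy":0,"dz":-0.0008,"ax":0,"ay":0,"az":0,"jaw":-1}])

```text
clock: 12.05
eef_pos: [571.2, 27.1, 43.8]
eef_rot: [-1.57, 0.0, 0.414]
wrist_force: [-3.4, 6.8, 6.2]
finger_gap: 59.4
```

Request:
play_rows(moves=[{"dx":0,"dy":-0.0002,"dz":-0.0003,"ax":0,"ay":0,"az":0,"jaw":-1},{"dx":0,"dy":-0.0002,"dz":-0.0006,"ax":0,"ay":0,"az":0,"jaw":-1},{"dx":0,"dy":-0.0002,"dz":-0.0006,"ax":0,"ay":0,"az":0,"jaw":-1},{"dx":0,"dy":-0.0002,"dz":-0.0006,"ax":0,"ay":0,"az":0,"jaw":-1}])

```text
clock: 12.45
eef_pos: [571.2, 27.0, 43.8]
eef_rot: [-1.569, 0.0, 0.414]
wrist_force: [-4.4, 10.8, 4.8]
finger_gap: 59.5
```

```bash
python3 -c "
from h import *
go([571,28.5,44],23.5)
P=snap('wrist','pics/w12.png')
snap('top','pics/t12.png');snap('scene','pics/s12.png')
crop('pics/c12.png','pics/w12.png',180,90,260,240,3)
crop('pics/ct12.png','pics/t12.png',215,200,195,120,4)
crop('pics/cs12.png','pics/s12.png',260,160,150,135,5)"
```

```text
clock 12.45 pos [571.17  26.98  43.79] rot [-8.989e+01  3.000e-02  2.372e+01] F [-4.4 10.8  4.8] gap 59.48
dxyz [ 0.0005 -0.0002  0.0015] axyz [-0.0019  0.0038 -0.0005]
```

View pics/c12.png

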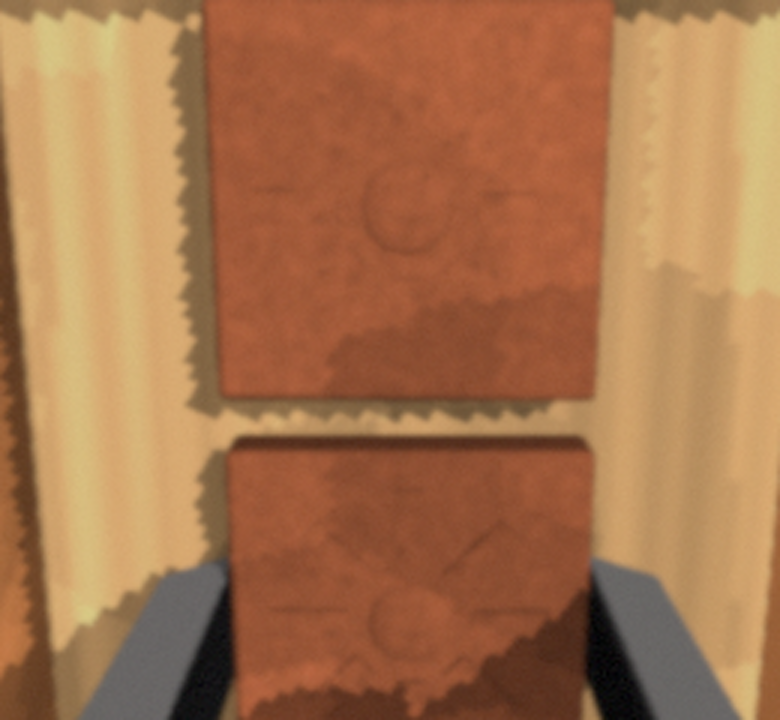

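View pics/ct12.png

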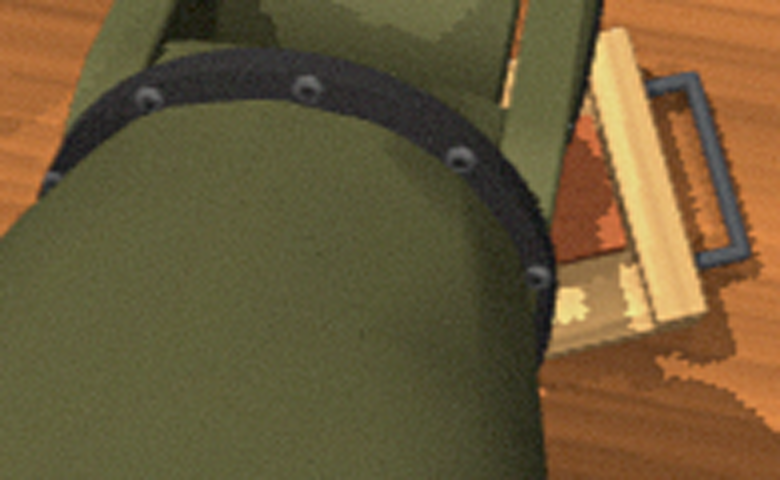

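View pics/cs12.png

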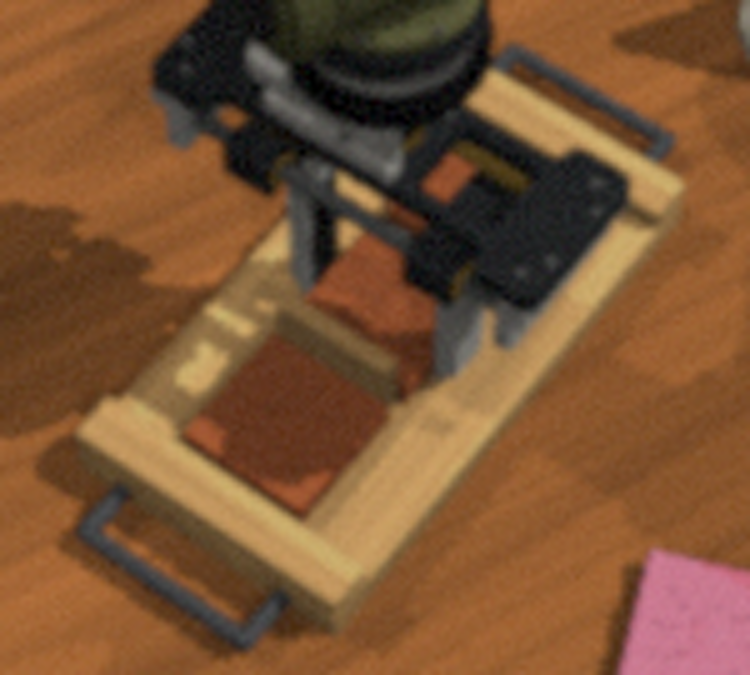

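```bash
python3 -c "
from h import *
P=load('pics/w12.png')
a=ray('wrist',(np.array([(221,397),(595,397),(230,449),(593,449)],float)+.5)/3-.5+[180,90],30,P)[:,:2]
t=np.radians(23.6);u=np.array([-np.sin(t),np.cos(t)]);n=np.array([np.cos(t),np.sin(t)])
print((a@n).round(1),(a@u).round(1))
s=manip.read_state();print(s['clock'],s['wrist_force'],s['wrist_force'][:2]@u,s['eef_pos'])"
```

```text
[504.1 562.9 505.1 563. ] [-164.  -163.8 -172.5 -172.3]
12.6 [-4.48330748 10.32581769  4.3034613 ] 11.25708229671737 [571.17768646  27.0008916   43.80058296]
```

Request:
play_rows(moves=[{"dx":0,"dy":0,"dz":-0.0002,"ax":0,"ay":0,"az":0,"jaw":-1},{"dx":0,"dy":0,"dz":-0.0002,"ax":0,"ay":0,"az":0,"jaw":-1},{"dx":0,"dy":0,"dz":-0.0002,"ax":0,"ay":0,"az":0,"jaw":-1},{"dx":0,"dy":0,"dz":-0.0002,"ax":0,"ay":0,"az":0,"jaw":-1},{"dx":0,"dy":0,"dz":-0.0002,"ax":0,"ay":0,"az":0,"jaw":-1},{"dx":0,"dy":0,"dz":-0.0002,"ax":0,"ay":0,"az":0,"jaw":-1}])

```text
clock: 13.2
eef_pos: [571.2, 27.0, 43.8]
eef_rot: [-1.569, 0.001, 0.414]
wrist_force: [-4.4, 12.8, 6.1]
finger_gap: 59.7
```

```bash
python3 -c "
from h import *
s=manip.read_state();print(s['clock'],s['wrist_force'],s['eef_pos'],s['finger_gap'])
print(manip.sign_off())"
```

```text
13.2 [-4.40912163 12.7889888   6.14431204] [571.18682049  26.9663767   43.79389708] 59.65505094704063
the job is handed in; nothing more can be done
None
```

I took the spacer from the rack and stood it on the base in the roomy −y joint. I then gripped the tile by its front and back faces, brought it into line and pushed it up tight against the spacer. The job was handed in at 13.2 s with the arm still holding that push; no verdict was reported.

- **Milestone:** the view after release showed the spacer upright in the joint. The tile read within about 1 mm of its earlier position.
- **Tile:** the last wrist view gave the open +y joint as about 8.5 mm, with the tile in line within about 0.5 mm and square to its neighbour.
- **Push:** the wrist force along the row was about 13 N and steady, with the arm not creeping. This is the wrist reading; I could not measure the squeeze on the spacer itself.
- **Bystanders:** the arm kept clear of the tower, mug and bowl throughout. I did not check their positions afterwards.
- **What disagreed:** the wrist camera and the arm's own position differed by about 1 mm, so I set the spacer's place in the joint from close-up views. The final top view of the joint was hidden by the arm. The scene view showed the spacer standing between the tile and the set tile.

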